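# Lock a soft jaw in the bench fixture with the cam-lever stop

### The arm

A 6-joint arm with a two-finger parallel gripper is mounted at the origin on the work surface. World frame = base frame: x ahead of the robot, y to its left, z up, the work surface at z = 0. Lengths are in m, angles in rad, forces in N, time in s.
With the tool pointing down it reaches from about 0.4 to 0.825 m from the base axis. Payload 7 kg.
Tool frame: the origin (TCP) lies at the very end of the fingers, on their centre line; the grasp point (between the pads) lies grip_depth behind it (grip_depth is the distance from the TCP to the grasp point, in m); z points along the fingers, y is the direction in which the jaws open and shut (so a half turn about z gives the same grasp; the last joint's range is limited). The gripper opens to 85 mm and grips with 20 to 120 N. Pads are 22 mm wide; open, the fingers measure 114 mm over their backs; the gripper's body (76 mm by 85 mm) begins 54 mm behind the grasp point. The pads swing forward as they close: fully open they stand 13 mm farther back than shut.
Start: joints at [1.622, 0.359, 0.012, 0, -1.224, -0.288], TCP at [0.158, 0.656, 0.231] pointing down, gripper open.
Joint ranges: [-3.07, 3.07], [-1.43, 2.12], [-1.02, 1.25], [-3.03, 1.67], [-3.05, -0], [-3.03, 3.03]. Speed limits (rad/s): [2.39, 2.39, 3.01, 3.14, 3.14, 3.14].

### API

Orientations are given as a unit quaternion [x, y, z, w].
In Python, from workcell import * gives the robot as it stands.
- The arm moves only by the tool apply_moves, never from a script. Its argument "deltas" is a list of rows, each an object with "gripper": the closure, from 0 (fully open) to 1 (shut); "linear": the shift along the tool's x, y, z in m, a list of three; "delta_rot": the turn, a rotation vector about the tool's x, y, z in degrees, a list of three. A call has 1 to 20 rows; each row shifts and turns the commanded pose from where the row before left it, along the tool's axes as they then stand; what a row does not reach is not made up. A row lasts 1/10 s, in which the tool goes at most 50 mm and 8.59 degrees, less where a joint would pass 70% of its speed; a pose out of reach is approached as far as the arm can. A call is refused whole if a number of a shift passes 0.05 or a number of a turn 8.59, either way. A call with a gripper value outside its range is refused whole. The fingers move at their own pace and stop on an object; "grip_force" is the grip in N (left out, the last holds). Time passes only in rows, so rows that do not move let the fingers close. It gives the time, the measured TCP pose, the force and the opening at its end, in the units of the state.
- read_state(): the state, without advancing time (a new reading comes with each control period).
- capture(name): name is "side" or "top"; returns (picture, depth): 420x560x3 uint8, blue, green, red; 420x560 float32, m along the optical axis (not along the pixel's ray), 0 where there is no reading.
- camera_model(name): a dict with "vertical_fov" (degrees; the focal length in pixels is half the picture's height over the tangent of half this angle, whatever the lens; pixels are square), "cx", "cy" (the principal point, pixels), "world_to_cam" (4x4, takes a point from world to camera coordinates). Camera axes: x right, y up, looking along -z (the intrinsics and any distortion apply to the point x, -y, -z); pixel columns grow to the right and rows downward; lengths in m; the calibration is good to about 2 mm. A picture is of the moment at which its call begins. camera_model takes no time and is no camera call.
- finish_job(): hands the job in, once; it reports no verdict.
Trained networks look in the newest picture that a camera, given by its name, has taken for a name from the list of things; names that differ only in an ending like _2 or _b are one class to them, and where a whole thing is asked for, a point or a joint stands for the part that bears it (a point fixed in the world has none). Each returns a list of dicts, best first, with "score" (0 to 1); they miss things now and then, are a little off and sometimes report something else, mostly with a low value. They report only what shows in the picture. A call takes as long as a camera call.
- regions_of(camera, thing): "pixels" (420x560 bool, what is visible of it) and "extent" ([left, top, right, bottom] in pixels, round what is visible of it).
The state is a dict: "time": time; "joint_pos": joint angles; "qd": joint speeds; "tau": joint torques, N m; "tool_pos": TCP position; "eef_rot": TCP orientation; "contact_force": force on the tool from outside, world axes, zero at the start; "torque": the same for the moment, N m; "gripper_width": opening from 0.0 (shut) to 1.0 (fully open).
Only numpy, scipy, OpenCV 4.12 (cv2) and the standard library are available. Lean on these libraries where they do the work, as an engineer would, in place of code of your own. Each camera call takes 0.05 s, during which the arm holds its last target.

### The job

Secure the aluminium soft jaw in the bench fixture: push the stop rod in by its knob until it has slid the jaw fully home against the end fence and the rod's sprung nose is pressed about half way in, without bottoming it hard. Then flip the cam lever over centre, right down to its stop, so that the rod is locked with the nose still pressing on the jaw. Leave everything else on the bench where it is.

Things in the scene. Friction and masses are not known exactly. Their poses are not given: they have to be found in the camera images.
- fixture: Steel bench fixture, fixed: plate 90 x 215 x 12 mm with, in a row along its own y, a grey clamp block (50 mm in x, 44 in y, top 62 mm up), two guide rails for the jaw and an end fence. Origin: underside of the plate, below the block's centre; z up; y points along the stop rod towards jaw and fence; x is level, across the rod. Rod axis 40 mm above the origin.
- seat (a point): Point on top of the plate (12 mm up) 100 mm from the fixture's origin along y, between the rails. The end fence is a steel bar bolted across the rails beyond it, 40 mm high; it was set for this batch, its face 130 to 152 mm from the fixture's origin along y, square to y. Its place is not measured: it must be felt or seen.
- rod: Stop rod, 14 mm thick, sliding through the block along the fixture's y (same axes), 65 mm travel. Origin: centre of the knurled steel knob at its end, 28 mm across, 22 mm long along y; pinch it across x from above, or push it. A friction ring drags with about 10 N either way, so the rod stays where it is left, even against its nose spring. Once the lever is locked it cannot be moved.
- nose (a point): Face of the brass sprung nose (10 mm thick) at the rod's far end, when free: 148 mm ahead of the knob's centre, moving with the rod. The nose starts to yield at 2 N, pushes back 1.2 N more per mm pressed in, and bottoms hard at 6 mm (9 N); half way in it presses with 5 to 6 N. All this comes on top of the rod's drag.
- jaw: Aluminium soft chuck jaw, loose, 0.2 to 0.3 kg, 36 mm (x) by 60 mm (y) by 46 mm high, two bolt holes in the top and a lower step (34 mm) on the fence side; it stands on the plate between the rails with 1 mm play, 6 to 32 mm short of the fence. Origin: centre of its underside; axes as the fixture's. It slides under 1 to 2 N.
- lever (a joint): Cam lever angle (rad) about the fixture's y. 0: open, handle 22 deg past upright towards -x (112 deg above the fixture's +x). It grows as the handle swings up and over to the +x side. From about 0.4 the cam bears on the rod and it gets heavy (up to about 8 N at lever_pad); over centre at 1.65, then it snaps to its stop at 1.9, handle level, locked. Let go before 1.65 it springs back.
- lever_hinge (a point): Hinge pin of the cam lever, on top of the clamp block between two ears (86 mm high, 41 mm over both): 74 mm above the fixture's origin, hinge axis along the fixture's y.
- lever_pad (a point): Middle of the thumb pad near the end of the lever's handle, 72 mm from the hinge on the handle's centre line. The handle is steel, 16 mm wide (pad 20 mm), 8 mm thick (pad 10 mm), and ends 87 mm from the hinge.
- hard_jaw1: Stepped steel chuck jaw, 38 x 70 x 58 mm, bystander. Origin under its centre.
- hard_jaw2: Another stepped steel chuck jaw, same size, bystander.
- tnut1: Dark steel T-nut, 30 x 26 x 26 mm, bystander beside the fixture. Origin under its centre.
- tnut2: Another T-nut, same size, bystander beside the fixture.
- bolt: Socket head screw standing on its head, 18 mm wide, 48 mm high, bystander beside the fixture.
- hex_key: L-shaped hex key lying flat, 110 x 40 mm, 10 mm thick, bystander. Origin at the middle of the long arm.
- carton: Open cardboard carton, 110 x 90 x 70 mm, bystander. Origin under its centre.

How it is judged:
On the way, in this order (a step that is already met when the one before it is completed fails the run):
1. with the lever still open, the jaw is home against the fence and the nose of the rod presses on it with 4 to 7.5 N (contact force between jaw and rod between 4 and 7.5 N and value of joint lever below 0.7 rad), for 0.3 s.
2. the lever is over centre and down on its stop (value of joint lever above 1.8 rad), for 0.2 s.
At the end, for the whole second after the job is handed in: The lever is locked down (joint above 1.8 rad), the jaw stands flat and at rest (tilt under 0.06 rad), and the rod's nose still presses on it with 3.5 to 7.5 N (about 1.3 to 4.6 of its 6 mm pressed in), more than the jaw's friction can take, so that the fence bears it (value of joint lever above 1.8 rad and contact force between jaw and rod between 3.5 and 7.5 N and linear speed of jaw below 0.01 m/s and angle between jaw's own z axis and vertical below 0.06 rad); the robot touches nothing.
It fails at once if the rod is forced on the jaw with more than 12 N (nose bottomed hard) (contact force between jaw and rod above 12 N).
It fails at once if a bystander is moved by more than 20 mm (distance of any of hard_jaw1, hard_jaw2, tnut1, tnut2, bolt, hex_key, carton from where it was at the start of the episode above 0.02 m).
It also fails if it takes over 53 s, if anything falls off the work surface, if the arm or the gripper's body presses on something with over 40 N, if the wrist force passes 120 N, or if a joint passes its speed limit or range.

## Working session

There is one attempt and no reset: what is moved stays moved. The work goes in short steps, Python scripts to look and compute and a tool call to move; the robot and the scene stay as the last step left them, time stands still between calls to the robot, and variables do not carry over. Pictures are saved under pics/ and viewed, and the job is handed in when it is done.

Besides the shell and the picture viewer there is one more tool, called after ">>>" by a JSON object that holds its "name" and its "arguments", one argument or row to a line. apply_moves: Moves the arm, as the interface text tells. Its arguments: {"type":"object","properties":{"deltas":{"type":"array","items":{"type":"object","properties":{"gripper":{"type":"number"},"linear":{"type":"array","items":{"type":"number"}},"delta_rot":{"type":"array","items":{"type":"number"}}}}},"grip_force":{"type":"number"}},"required":["deltas"]}

```bash
ls; mkdir -p pics; cat > h.py <<'E'
from workcell import *
import numpy as np, cv2
def pix2w(cam,u,v,d):
    m=camera_model(cam); f=210/np.tan(np.radians(m["vertical_fov"])/2)
    p=np.array([(u-m["cx"])/f*d,-(v-m["cy"])/f*d,-d,1])
    return (np.linalg.inv(m["world_to_cam"])@p)[:3]
def w2pix(cam,p):
    m=camera_model(cam); f=210/np.tan(np.radians(m["vertical_fov"])/2)
    c=m["world_to_cam"]@np.append(p,1); d=-c[2]
    return np.array([m["cx"]+f*c[0]/d, m["cy"]-f*c[1]/d, d])
def cloud(cam,dep):
    m=camera_model(cam); f=210/np.tan(np.radians(m["vertical_fov"])/2)
    v,u=np.mgrid[0:420,0:560]
    P=np.stack([(u-m["cx"])/f*dep,-(v-m["cy"])/f*dep,-dep,np.ones_like(dep)],-1)
    return (P@np.linalg.inv(m["world_to_cam"]).T)[...,:3]
E
python3 - <<'E'
from h import *
np.set_printoptions(precision=4,suppress=True)
print(read_state())
for c in("side","top"):
    m=camera_model(c);print(m)
    im,d=capture(c);cv2.imwrite(f"pics/{c}0.png",im);np.save(f"pics/{c}0.npy",d)
    for t in("fixture","rod","jaw","lever","nose","lever_pad","tnut1","bolt","hard_jaw1","hex_key","carton"):
        try:
            for r in regions_of(c,t)[:3]: print(c,t,round(r["score"],2),r["extent"],r["pixels"].sum())
        except Exception as e: print(t,e)
print(read_state()["time"])
E
```

```text
pics
{'time': 0.0, 'joint_pos': array([ 1.6221,  0.3594,  0.0111, -0.0003, -1.2241, -0.2881]), 'qd': array([ 0.0002,  0.001 , -0.0002,  0.0008,  0.0007,  0.0016]), 'tau': array([ -0.0007, -58.3323,  29.3413,   6.9371,  -0.0062,  -0.    ]), 'tool_pos': array([0.1583, 0.6557, 0.2304]), 'eef_rot': array([ 0.993 , -0.1182, -0.    ,  0.0008]), 'contact_force': array([ 0.1252, -0.5143, -0.5255]), 'torque': array([ 0.0162,  0.0215, -0.0258]), 'gripper_width': 1.0005015727812188}
{'vertical_fov': 45.14846192956728, 'cx': 289.9366929814606, 'cy': 215.70059012704044, 'world_to_cam': array([[-0.8151, -0.5793,  0.0054,  0.4061],
       [ 0.3999, -0.5559,  0.7288, -0.346 ],
       [-0.4191,  0.5962,  0.6847, -0.8206],
       [ 0.    ,  0.    ,  0.    ,  1.    ]])}
side fixture 0.81 [240.6, 211.1, 339.5, 335.1] 3470
side fixture 0.59 [256.7, 141.3, 327.6, 193.2] 2375
side fixture 0.38 [296.5, 209.9, 337.1, 264.3] 304
side rod 0.8 [296.5, 213.8, 336.0, 263.1] 325
side jaw 0.58 [269.6, 262.9, 301.2, 298.6] 748
side lever 0.77 [297.7, 214.5, 325.7, 241.1] 228
side nose 0.65 [295.2, 210.0, 337.8, 263.
[... 594 characters left out ...]
3, -0.5415],
       [-0.1242, -0.0062,  0.9922, -0.9002],
       [ 0.    ,  0.    ,  0.    ,  1.    ]])}
top fixture 0.79 [200.8, 221.6, 337.4, 265.5] 3189
top rod 0.7 [261.9, 228.8, 339.4, 244.1] 372
top jaw 0.63 [227.8, 234.1, 252.8, 250.8] 485
top nose 0.91 [265.0, 227.1, 335.7, 242.1] 376
top lever_pad 0.77 [274.9, 233.9, 288.5, 252.3] 227
top lever_pad 0.47 [262.6, 230.5, 334.8, 245.7] 376
top tnut1 0.7 [255.4, 278.0, 268.3, 293.5] 178
top tnut1 0.64 [225.4, 284.5, 238.4, 298.6] 182
top hard_jaw1 0.97 [146.5, 123.1, 185.3, 149.1] 820
top hard_jaw1 0.62 [292.6, 125.3, 322.9, 157.3] 711
top hex_key 0.56 [362.3, 264.8, 410.3, 310.5] 313
top carton 0.64 [354.6, 115.6, 407.3, 188.8] 3278
1.2
```

View images.

```bash
python3 - <<'E'
import cv2
a=cv2.imread("pics/side0.png")[190:350,180:380];cv2.imwrite("pics/side0z.png",cv2.resize(a,None,fx=3.7,fy=3.7,interpolation=cv2.INTER_CUBIC))
a=cv2.imread("pics/top0.png")[190:320,180:380];cv2.imwrite("pics/top0z.png",cv2.resize(a,None,fx=4,fy=4,interpolation=cv2.INTER_CUBIC))
E
```

```text
(no output)
```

View pics/side0.png

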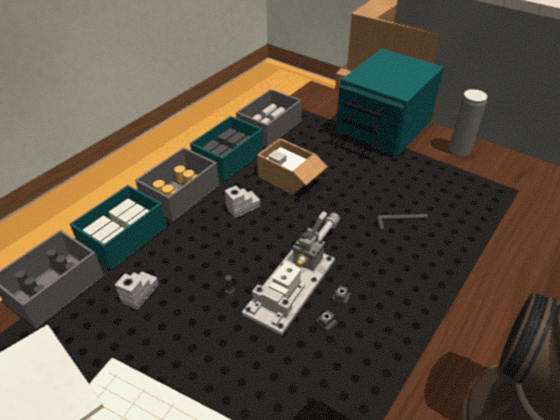

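View pics/side0z.png

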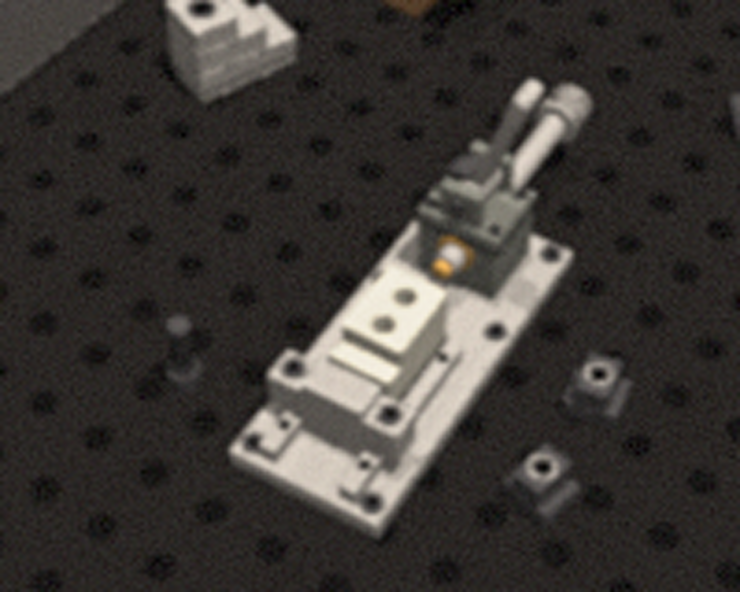

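View pics/top0z.png

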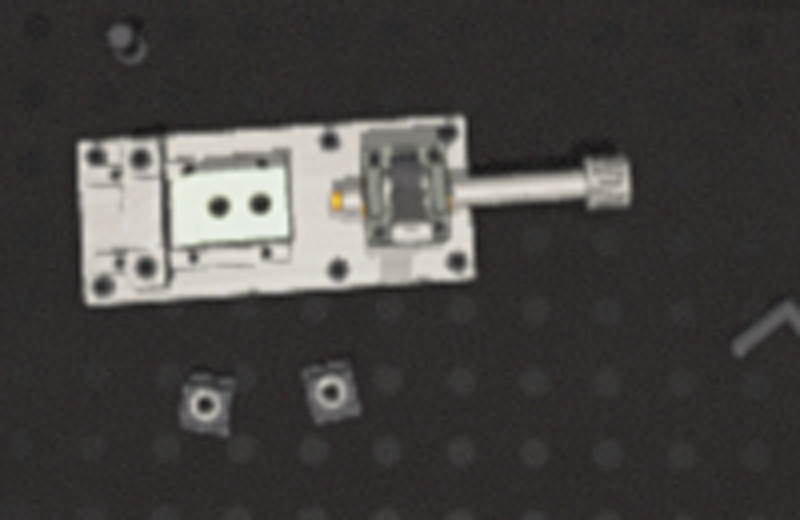

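View pics/top0.png

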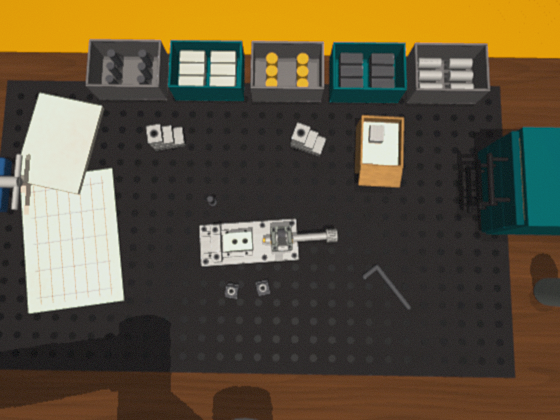

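```bash
python3 - <<'E'
from h import *
np.set_printoptions(precision=4,suppress=True)
for c in("top","side"):
    d=np.load(f"pics/{c}0.npy");P=cloud(c,d);im=cv2.imread(f"pics/{c}0.png")
    print(c,(d==0).mean())
    x,y,z=P[...,0],P[...,1],P[...,2]
    tb=(d>0)&(abs(z)<.02)&(x>.35)&(x<.75)&(abs(y)<.4); print("table z",np.median(z[tb]))
    near=(x>.4)&(x<.65)&(y>-.3)&(y<.25)&(d>0)
    b=near&(im.min(-1)>100)&(z<.03)
    print("plate z",np.median(z[b]),b.sum())
    allm=near&(z>.007)&(z<.03)&(im.max(-1)>85)
    n,l,st,_=cv2.connectedComponentsWithStats(allm.astype(np.uint8))
    k=1+np.argmax(st[1:,4]); 
    pts=P[l==k][:,:2]; r=cv2.minAreaRect((pts*1000).astype(np.float32)); print("rect",r, cv2.boxPoints(r))
    for nm,zl,zh in(("z>.03",.03,.2),("top jaw",.043,.049),("fence",.036,.042),("knob+",.036,.06),("hi",.064,.2)):
        q=near&(z>zl)&(z<zh); print(nm,q.sum(),P[q].min(0) if q.any() else 0,P[q].max(0) if q.any() else 0)
E
```

```text
top 0.003975340136054422
table z 0.0042190896653745424
plate z 0.01618369874220782 2455
rect ((498.27703857421875, -1.8559799194335938), (92.27405548095703, 217.8270721435547), 5.120015621185303) [[ 442.6044  102.5056]
 [ 462.0438 -114.4523]
 [ 553.9497 -106.2176]
 [ 534.5103  110.7404]]
z>.03 2347 [ 0.4    -0.2999  0.03  ] [0.65   0.0886 0.1629]
top jaw 243 [ 0.4537 -0.1904  0.043 ] [0.5876 0.085  0.049 ]
fence 25 [ 0.4757 -0.1721  0.036 ] [0.5847 0.0788 0.0418]
knob+ 1177 [ 0.4535 -0.2996  0.036 ] [0.6358 0.0886 0.06  ]
hi 709 [ 0.4726 -0.2999  0.064 ] [0.65   0.0326 0.1629]
side 0.003915816326530612
table z 0.0043223456971093754
plate z 0.01617724404882326 1888
rect ((499.8675537109375, 1.585235595703125), (95.56404113769531, 216.58714294433594), 5.084751129150391) [[ 442.6756  105.2178]
 [ 461.8715 -110.517 ]
 [ 557.0595 -102.0473]
 [ 537.8636  113.6875]]
z>.03 2910 [ 0.4    -0.2998  0.03  ] [0.65   0.0907 0.1625]
top jaw 334 [ 0.4524 -0.1921  0.043 ] [0.5934 0.0907 0.049 ]
fence 177 [ 0.4528 -0.1867  0.036 ] [0.5911 0.0902 0.042 ]
knob+ 1592 [ 0.4524 -0.2997  0.036 ] [0.6404 0.0907 0.06  ]
hi 718 [ 0.4725 -0.2997  0.064 ] [0.65   0.0408 0.1625]
```

```bash
python3 - <<'E'
from h import *
np.set_printoptions(precision=1,suppress=True,linewidth=150)
th=np.radians(5.1); ey=np.array([-np.sin(th),np.cos(th)]); ex=np.array([np.cos(th),np.sin(th)])
def pc(a): return np.percentile(a,[1,5,50,95,99]) if len(a) else a
for c in("top","side"):
    d=np.load(f"pics/{c}0.npy");P=cloud(c,d);im=cv2.imread(f"pics/{c}0.png")
    x,y,z=P[...,0],P[...,1],P[...,2]
    w=(d>0)&(abs(z)<.02)&((y<-.5)|(x<.2))&(abs(y)<.8); print(c,"wood z",pc(z[w]*1000))
    Q=np.stack([(P[...,:2]-[.499,0])@ex,(P[...,:2]-[.499,0])@ey,z],-1)*1000
    X,Y,Z=Q[...,0],Q[...,1],Q[...,2]
    near=(abs(X)<48)&(d>0)
    g=lambda nm,m:print(nm,m.sum(),"X",pc(X[m]),"Y",pc(Y[m]),"Z",pc(Z[m]))
    g("knob",near&(Y<-150)&(Z>30)&(Y>-210))
    g("rod",near&(Y<-115)&(Z>30)&(Y>-145)&(Z<75)&(abs(X)<25))
    g("jawfence",near&(Y>-22)&(Z>30))
    g("jawtop",near&(Y>-25)&(Z>46)&(Z<56))
    g("fencetop",near&(Y>40)&(Z>39)&(Z<50))
    g("blocktop",near&(Y<-30)&(Y>-115)&(Z>62)&(Z<70))
    g("ears",near&(Y<-30)&(Y>-115)&(Z>84)&(Z<94)&(X>-15))
    g("lever",near&(Y<-30)&(Y>-115)&(Z>100))
E
```

```text
top wood z [-3.7 -2.5  0.6  5.5  7.7]
knob 200 X [-16.4 -15.   -3.1   9.   11. ] Y [-190.4 -189.1 -174.6 -153.8 -151.5] Z [41.6 45.6 52.2 58.8 60.7]
rod 90 X [-9.  -8.6 -2.9  3.6  4.4] Y [-143.7 -143.  -128.9 -116.6 -115.4] Z [43.9 45.2 49.7 52.9 53.1]
jawfence 902 X [-38.9 -31.5  -2.2  28.3  35.8] Y [-9.8 -6.1 42.8 74.5 76.6] Z [31.4 41.8 55.6 63.5 65.1]
jawtop 395 X [-39.4 -35.9  -1.7  33.   36.9] Y [-9.7  4.6 61.7 75.7 77. ] Z [46.4 47.1 51.1 55.5 55.8]
fencetop 121 X [-39.9 -37.8  -4.8  32.8  37.5] Y [40.3 41.7 57.8 75.2 77.3] Z [39.7 41.7 48.5 49.8 50. ]
blocktop 168 X [-26.6 -26.   11.2  22.   22.5] Y [-94.9 -94.3 -69.1 -52.6 -51.7] Z [62.7 63.8 66.3 69.4 69.8]
ears 186 X [-13.6 -11.8   0.5  12.   14.4] Y [-93.2 -92.1 -73.2 -54.2 -52.6] Z [84.5 85.2 88.9 91.7 92.9]
lever 116 X [-33.1 -32.6 -22.9  -7.5  -5.7] Y [-81.7 -80.6 -73.  -64.7 -63.2] Z [101.9 107.  156.  162.2 162.7]
side wood z [-4.9 -2.8  0.2 11.2 15.6]
knob 179 X [-15.4 -14.2  -5.6   8.9  11.2] Y [-190.2 -187.5 -170.2 -153.9 -151. ] Z [34.6 39.8 50.9 58.4 60. ]
rod 65 X [-8.9 -8.6 -4.3  2.3  3.2] Y [-144.4 -143.8 -131.5 -116.5 -115.5] Z [43.5 45.5 49.8 52.  53.1]
jawfence 1313 X [-39.  -34.3  -4.8  29.1  36.5] Y [-7.  -1.7 50.4 79.1 80.1] Z [30.6 33.6 52.5 63.  64.1]
jawtop 555 X [-38.4 -35.2  -3.9  32.4  37. ] Y [-2.8 11.3 64.6 78.8 80.1] Z [46.2 47.  51.2 55.6 55.9]
fencetop 264 X [-39.5 -38.4  -5.9  35.   38.3] Y [40.2 42.1 75.3 79.9 80.3] Z [39.3 40.1 47.  49.8 50. ]
blocktop 220 X [-26.3 -25.6 -14.   20.9  22.9] Y [-91.1 -87.3 -62.2 -49.6 -47.8] Z [62.3 62.9 65.7 69.2 69.8]
ears 155 X [-13.6 -12.7   2.3  12.2  15. ] Y [-90.3 -88.6 -64.4 -50.1 -48.7] Z [84.1 84.6 88.7 92.1 93.7]
lever 139 X [-32.5 -31.9 -23.   -9.6  -6.8] Y [-79.4 -76.9 -64.4 -61.6 -60.9] Z [101.7 104.4 143.5 161.1 162. ]
```

>>> {"name": "apply_moves", "arguments": {
  "deltas": [
    {"gripper":1,"linear":[0.0366,0.0303,0],"delta_rot":[0,0,0]},
    {"gripper":1,"linear":[0.0366,0.0303,0],"delta_rot":[0,0,0]},
    {"gripper":1,"linear":[0.0366,0.0303,0],"delta_rot":[0,0,0]},
    {"gripper":1,"linear":[0.0366,0.0303,0],"delta_rot":[0,0,0]},
    {"gripper":1,"linear":[0.0366,0.0303,0],"delta_rot":[0,0,0]},
    {"gripper":1,"linear":[0.0366,0.0303,0],"delta_rot":[0,0,0]},
    {"gripper":1,"linear":[0.0366,0.0303,0],"delta_rot":[0,0,0]},
    {"gripper":1,"linear":[0.0366,0.0303,0],"delta_rot":[0,0,0]},
    {"gripper":1,"linear":[0.0366,0.0303,0],"delta_rot":[0,0,0]},
    {"gripper":1,"linear":[0.0366,0.0303,0],"delta_rot":[0,0,0]},
    {"gripper":1,"linear":[0.0366,0.0303,0],"delta_rot":[0,0,0]},
    {"gripper":1,"linear":[0.0366,0.0303,0],"delta_rot":[0,0,0]},
    {"gripper":1,"linear":[0.0129,0.0453,0],"delta_rot":[0,0,0]},
    {"gripper":1,"linear":[0.0129,0.0453,0],"delta_rot":[0,0,0]},
    {"gripper":1,"linear":[0.0129,0.0453,0],"delta_rot":[0,0,0]},
    {"gripper":1,"linear":[0.0129,0.0453,0],"delta_rot":[0,0,0]},
    {"gripper":1,"linear":[0.0129,0.0453,0],"delta_rot":[0,0,0]},
    {"gripper":1,"linear":[0.0129,0.0453,0],"delta_rot":[0,0,0]},
    {"gripper":1,"linear":[0.0129,0.0453,0],"delta_rot":[0,0,0]},
    {"gripper":1,"linear":[0.0129,0.0453,0],"delta_rot":[0,0,0]}
  ],
  "grip_force": 100
}}

```text
time: 3.2
tool_pos: [0.5152, -0.1788, 0.2317]
eef_rot: [0.993, -0.118, 0.0, -0.0]
contact_force: [1.5, -0.4, -0.1]
gripper_width: -0.002
```

>>> {"name": "apply_moves", "arguments": {
  "deltas": [
    {"gripper":1,"linear":[0.0129,0.0453,0],"delta_rot":[0,0,0]},
    {"gripper":1,"linear":[0,0,0],"delta_rot":[0,0,8]},
    {"gripper":1,"linear":[0,0,0],"delta_rot":[0,0,8]},
    {"gripper":1,"linear":[0,0,0],"delta_rot":[0,0,8]},
    {"gripper":1,"linear":[0,0,0],"delta_rot":[0,0,8]},
    {"gripper":1,"linear":[0,0,0],"delta_rot":[0,0,8]},
    {"gripper":1,"linear":[0,0,0],"delta_rot":[0,0,8]},
    {"gripper":1,"linear":[0,0,0],"delta_rot":[0,0,8]},
    {"gripper":1,"linear":[0,0,0],"delta_rot":[0,0,8]},
    {"gripper":1,"linear":[0,0,0],"delta_rot":[0,0,7.3]}
  ]
}}

```text
time: 4.2
tool_pos: [0.5172, -0.2239, 0.2314]
eef_rot: [0.736, -0.677, 0.0, -0.0]
contact_force: [0.1, -0.4, 0.3]
gripper_width: 0.002
```

>>> {"name": "apply_moves", "arguments": {
  "deltas": [
    {"gripper":1,"linear":[0,0,0.045]},
    {"gripper":1,"linear":[0,0,0.045]},
    {"gripper":1,"linear":[0,0,0.045]},
    {"gripper":1,"linear":[0,0,0.04]},
    {"gripper":1,"linear":[0,0,0.02]},
    {"gripper":1,"linear":[-0.008,0,0]},
    {"gripper":1,"linear":[-0.004,0,0]},
    {"gripper":1,"linear":[0,0,0]}
  ]
}}

```text
invalid input at $.deltas[0]: expected keys gripper, linear, delta_rot
```

```bash
python3 - <<'E'
from h import *
for c in("side","top"):
    im,d=capture(c)
    a=im[190:350,180:380] if c=="side" else im[190:320,200:360]
    cv2.imwrite(f"pics/{c}1z.png",cv2.resize(a,None,fx=3.7,fy=3.7,interpolation=cv2.INTER_CUBIC))
print(read_state())
E
```

```text
{'time': 4.3, 'joint_pos': array([-6.13091386e-02,  1.76152917e-01, -2.37612294e-01,  2.62521504e-05,
       -1.15684742e+00,  1.49057166e-01]), 'qd': array([ 0.00189866,  0.00166125, -0.00110888,  0.00077143,  0.00046533,
        0.14987763]), 'tau': array([-5.18310786e-03, -4.30140030e+01,  2.85849130e+01,  6.75405130e+00,
        3.12893389e-04, -1.88226365e+00]), 'tool_pos': array([ 0.51722739, -0.22392058,  0.2314001 ]), 'eef_rot': array([ 7.37443548e-01, -6.75408769e-01,  7.89659304e-05, -4.84264013e-05]), 'contact_force': array([-0.32122304, -0.85298396, -0.27290311]), 'torque': array([-0.06716883, -0.0432324 , -0.0185723 ]), 'gripper_width': 0.00126411281877948}
```

View pics/side1z.png

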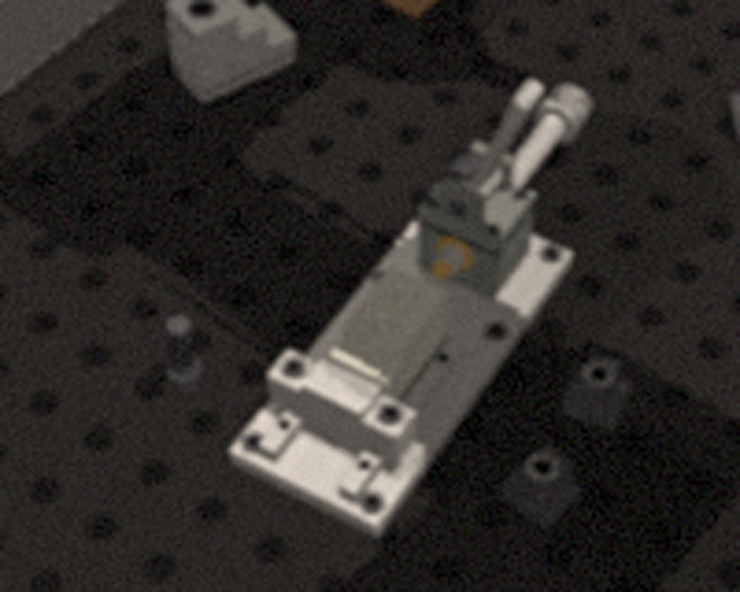

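View pics/top1z.png

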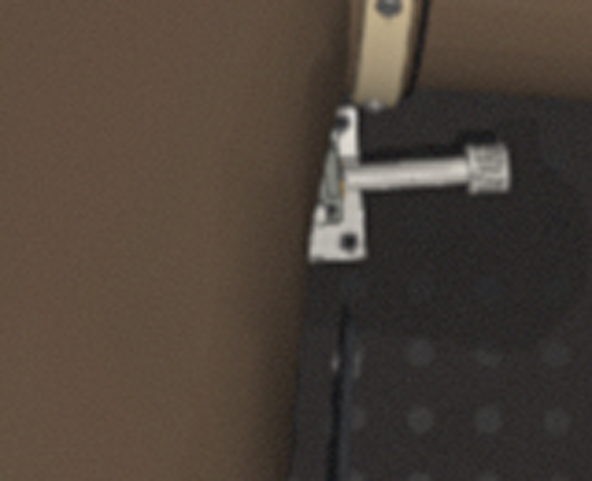

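>>> {"name": "apply_moves", "arguments": {
  "deltas": [
    {"gripper":1,"linear":[0,0,0.045],"delta_rot":[0,0,0]},
    {"gripper":1,"linear":[0,0,0.045],"delta_rot":[0,0,0]},
    {"gripper":1,"linear":[0,0,0.045],"delta_rot":[0,0,0]},
    {"gripper":1,"linear":[0,0,0.04],"delta_rot":[0,0,0]},
    {"gripper":1,"linear":[0,0,0.02],"delta_rot":[0,0,0]},
    {"gripper":1,"linear":[-0.008,0,0],"delta_rot":[0,0,0]},
    {"gripper":1,"linear":[-0.004,0,0],"delta_rot":[0,0,0]},
    {"gripper":1,"linear":[0,0,0],"delta_rot":[0,0,0]}
  ]
}}

```text
time: 5.1
tool_pos: [0.5174, -0.2114, 0.038]
eef_rot: [0.739, -0.674, 0.001, -0.001]
contact_force: [-0.6, -0.6, -0.2]
gripper_width: 0.001
```

```bash
cat > look.py <<'E'
from h import *
import sys
im,d=capture("side")
a=im[190:310,230:360]
cv2.imwrite(f"pics/{sys.argv[1]}.png",cv2.resize(a,None,fx=5,fy=5,interpolation=cv2.INTER_CUBIC))
s=read_state();print(s["time"],s["tool_pos"],s["contact_force"],s["torque"])
E
python3 look.py s2
```

```text
5.15 [ 0.51749463 -0.21160061  0.03814069] [-0.68254119  0.34989163 -0.27688236] [-0.01331124 -0.06760375  0.00746981]
```

View pics/s2.png

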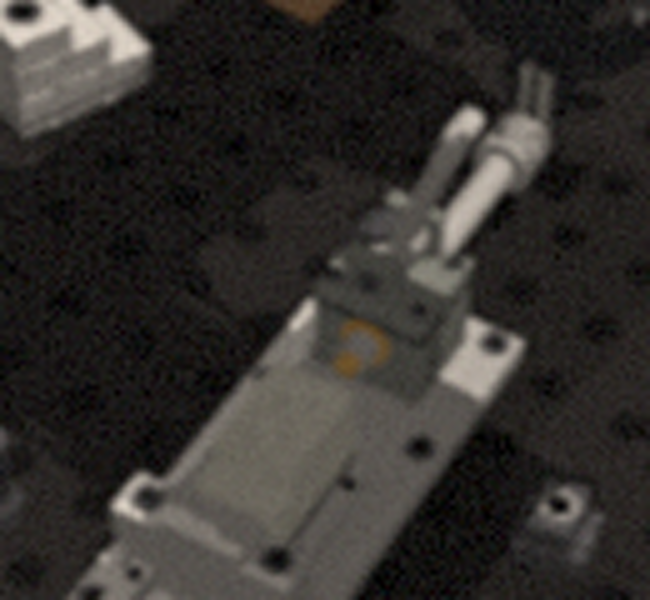

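>>> {"name": "apply_moves", "arguments": {
  "deltas": [
    {"gripper":1,"linear":[-0.003,0,0],"delta_rot":[0,0,0]},
    {"gripper":1,"linear":[-0.003,0,0],"delta_rot":[0,0,0]},
    {"gripper":1,"linear":[-0.003,0,0],"delta_rot":[0,0,0]},
    {"gripper":1,"linear":[-0.002,0,0],"delta_rot":[0,0,0]}
  ]
}}

```text
time: 5.55
tool_pos: [0.5154, -0.2012, 0.0367]
eef_rot: [0.738, -0.675, 0.0, 0.0]
contact_force: [0.4, -9.4, -1.4]
gripper_width: -0.003
```

>>> {"name": "apply_moves", "arguments": {
  "deltas": [
    {"gripper":1,"linear":[-0.002,0,0],"delta_rot":[0,0,0]},
    {"gripper":1,"linear":[-0.002,0,0],"delta_rot":[0,0,0]}
  ]
}}

```text
time: 5.75
tool_pos: [0.5151, -0.1982, 0.0367]
eef_rot: [0.738, -0.675, 0.001, 0.0]
contact_force: [-0.4, -9.2, -1.2]
gripper_width: 0.004
```

>>> {"name": "apply_moves", "arguments": {
  "deltas": [
    {"gripper":1,"linear":[-0.002,0,0],"delta_rot":[0,0,0]},
    {"gripper":1,"linear":[-0.002,0,0],"delta_rot":[0,0,0]}
  ]
}}

```text
time: 5.95
tool_pos: [0.5147, -0.1943, 0.0367]
eef_rot: [0.738, -0.675, 0.001, 0.0]
contact_force: [0.9, -10.6, 0.0]
gripper_width: 0.001
```

>>> {"name": "apply_moves", "arguments": {
  "deltas": [
    {"gripper":1,"linear":[-0.002,0,0],"delta_rot":[0,0,0]},
    {"gripper":1,"linear":[-0.002,0,0],"delta_rot":[0,0,0]}
  ]
}}

```text
time: 6.15
tool_pos: [0.5144, -0.1903, 0.0367]
eef_rot: [0.738, -0.675, 0.001, 0.0]
contact_force: [-0.4, -10.1, 0.4]
gripper_width: -0.0
```

>>> {"name": "apply_moves", "arguments": {
  "deltas": [
    {"gripper":1,"linear":[-0.002,0,0],"delta_rot":[0,0,0]},
    {"gripper":1,"linear":[-0.002,0,0],"delta_rot":[0,0,0]}
  ]
}}

```text
time: 6.35
tool_pos: [0.5141, -0.1863, 0.0367]
eef_rot: [0.738, -0.675, 0.001, 0.0]
contact_force: [1.3, -9.2, 0.0]
gripper_width: 0.003
```

>>> {"name": "apply_moves", "arguments": {
  "deltas": [
    {"gripper":1,"linear":[-0.001,0,0],"delta_rot":[0,0,0]},
    {"gripper":1,"linear":[-0.001,0,0],"delta_rot":[0,0,0]}
  ]
}}

```text
time: 6.55
tool_pos: [0.5139, -0.1843, 0.0367]
eef_rot: [0.738, -0.675, 0.001, 0.0]
contact_force: [-0.4, -9.6, -0.7]
gripper_width: 0.002
```

```bash
python3 look.py s3
```

```text
6.6 [ 0.51391112 -0.18421764  0.0366996 ] [ 0.5134584  -9.69922083  1.1145098 ] [-3.30928251 -0.23973715 -0.06332555]
```

View pics/s3.png

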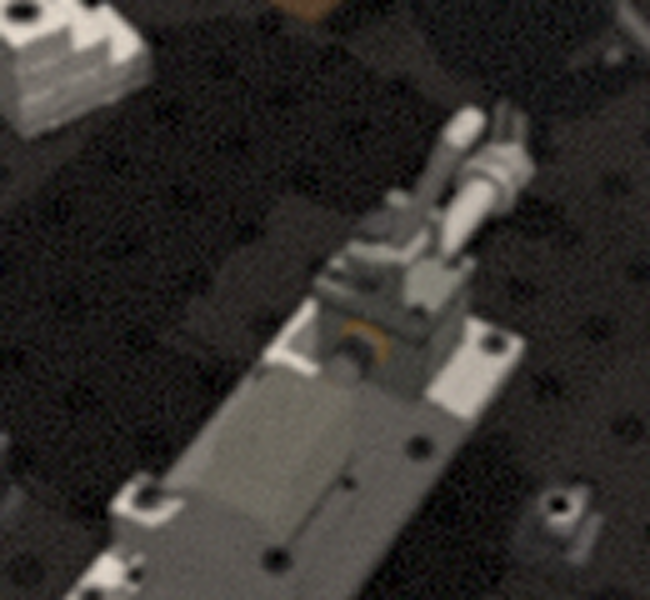

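>>> {"name": "apply_moves", "arguments": {
  "deltas": [
    {"gripper":1,"linear":[-0.001,0,0],"delta_rot":[0,0,0]},
    {"gripper":1,"linear":[-0.001,0,0],"delta_rot":[0,0,0]}
  ]
}}

```text
time: 6.8
tool_pos: [0.5138, -0.1824, 0.0367]
eef_rot: [0.738, -0.675, 0.001, 0.0]
contact_force: [0.0, -10.2, -0.5]
gripper_width: -0.005
```

```bash
cat > r.py <<'E'
from workcell import *
s=read_state();print(s["time"],s["tool_pos"].round(5),s["contact_force"].round(2),s["torque"].round(3))
E
python3 r.py
```

```text
6.8 [ 0.51376 -0.18237  0.03671] [  0.05 -10.25  -0.52] [-3.627e+00 -3.290e-01 -3.000e-03]
```

>>> {"name": "apply_moves", "arguments": {
  "deltas": [
    {"gripper":1,"linear":[-0.001,0,0],"delta_rot":[0,0,0]},
    {"gripper":1,"linear":[-0.001,0,0],"delta_rot":[0,0,0]}
  ]
}}

```text
time: 7.0
tool_pos: [0.5136, -0.1804, 0.0367]
eef_rot: [0.738, -0.675, 0.001, 0.0]
contact_force: [1.4, -8.9, -0.7]
gripper_width: 0.0
```

```bash
python3 r.py
```

```text
7.0 [ 0.51358 -0.18035  0.0367 ] [ 1.43 -8.94 -0.71] [-3.563 -0.317 -0.028]
```

>>> {"name": "apply_moves", "arguments": {
  "deltas": [
    {"gripper":1,"linear":[-0.001,0,0],"delta_rot":[0,0,0]},
    {"gripper":1,"linear":[-0.001,0,0],"delta_rot":[0,0,0]}
  ]
}}

```text
time: 7.2
tool_pos: [0.5134, -0.1784, 0.0367]
eef_rot: [0.738, -0.675, 0.001, 0.0]
contact_force: [0.4, -11.1, -0.9]
gripper_width: 0.001
```

```bash
python3 r.py
```

```text
7.2 [ 0.51341 -0.17839  0.03669] [  0.37 -11.12  -0.86] [-3.985 -0.339  0.009]
```

>>> {"name": "apply_moves", "arguments": {
  "deltas": [
    {"gripper":1,"linear":[-0.001,0,0],"delta_rot":[0,0,0]},
    {"gripper":1,"linear":[-0.001,0,0],"delta_rot":[0,0,0]}
  ]
}}

```text
time: 7.4
tool_pos: [0.5132, -0.1765, 0.0367]
eef_rot: [0.738, -0.675, 0.001, 0.0]
contact_force: [1.2, -11.4, -0.5]
gripper_width: -0.0
```

```bash
python3 r.py
```

```text
7.4 [ 0.51323 -0.1765   0.03669] [  1.23 -11.4   -0.46] [-4.023 -0.435 -0.031]
```

>>> {"name": "apply_moves", "arguments": {
  "deltas": [
    {"gripper":1,"linear":[-0.001,0,0],"delta_rot":[0,0,0]},
    {"gripper":1,"linear":[-0.001,0,0],"delta_rot":[0,0,0]}
  ]
}}

```text
time: 7.6
tool_pos: [0.5131, -0.1745, 0.0367]
eef_rot: [0.738, -0.675, 0.001, 0.0]
contact_force: [1.6, -10.7, -1.1]
gripper_width: 0.003
```

```bash
python3 r.py; python3 look.py s4
```

```text
7.6 [ 0.51311 -0.1745   0.03671] [  1.59 -10.74  -1.07] [-4.032 -0.464 -0.05 ]
7.65 [ 0.5130847  -0.17437072  0.03671779] [  0.30212621 -10.02000019   0.11812087] [-3.69782486 -0.43656521  0.0283365 ]
```

View pics/s4.png

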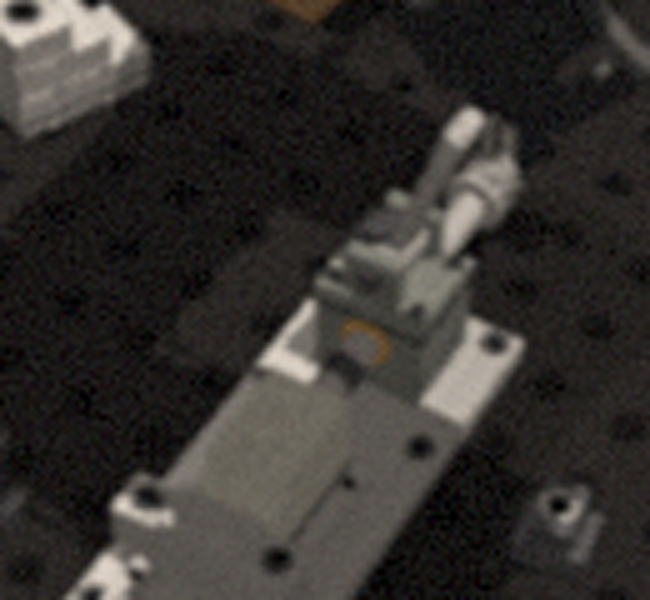

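>>> {"name": "apply_moves", "arguments": {
  "deltas": [
    {"gripper":1,"linear":[-0.001,0,0],"delta_rot":[0,0,0]},
    {"gripper":1,"linear":[-0.001,0,0],"delta_rot":[0,0,0]}
  ]
}}

```text
time: 7.85
tool_pos: [0.5129, -0.1725, 0.0367]
eef_rot: [0.738, -0.675, 0.001, 0.0]
contact_force: [1.6, -10.9, -0.5]
gripper_width: 0.0
```

```bash
python3 r.py
```

```text
7.85 [ 0.51294 -0.17254  0.03672] [  1.56 -10.94  -0.53] [-3.988 -0.45  -0.024]
```

>>> {"name": "apply_moves", "arguments": {
  "deltas": [
    {"gripper":1,"linear":[-0.001,0,0],"delta_rot":[0,0,0]},
    {"gripper":1,"linear":[-0.001,0,0],"delta_rot":[0,0,0]}
  ]
}}

```text
time: 8.05
tool_pos: [0.5128, -0.1706, 0.0367]
eef_rot: [0.738, -0.675, 0.001, 0.0]
contact_force: [1.1, -12.9, -1.6]
gripper_width: 0.001
```

```bash
python3 r.py
```

```text
8.05 [ 0.51275 -0.17064  0.03669] [  1.05 -12.89  -1.6 ] [-4.623 -0.594 -0.044]
```

>>> {"name": "apply_moves", "arguments": {
  "deltas": [
    {"gripper":1,"linear":[-0.001,0,0],"delta_rot":[0,0,0]}
  ]
}}

```text
time: 8.15
tool_pos: [0.5127, -0.1698, 0.0367]
eef_rot: [0.738, -0.675, 0.001, 0.001]
contact_force: [1.8, -13.8, -1.2]
gripper_width: -0.001
```

```bash
python3 r.py
```

```text
8.15 [ 0.51269 -0.16977  0.03672] [  1.8  -13.79  -1.18] [-5.02  -0.674 -0.04 ]
```

>>> {"name": "apply_moves", "arguments": {
  "deltas": [
    {"gripper":1,"linear":[-0.001,0,0],"delta_rot":[0,0,0]},
    {"gripper":1,"linear":[-0.0003,0,0],"delta_rot":[0,0,0]}
  ]
}}

```text
time: 8.35
tool_pos: [0.5126, -0.1687, 0.0367]
eef_rot: [0.738, -0.675, 0.001, 0.001]
contact_force: [2.4, -15.2, -1.8]
gripper_width: -0.001
```

```bash
python3 r.py
```

```text
8.35 [ 0.5126  -0.16869  0.03674] [  2.44 -15.22  -1.84] [-5.493 -0.694  0.01 ]
```

>>> {"name": "apply_moves", "arguments": {
  "deltas": [
    {"gripper":1,"linear":[0,0,0],"delta_rot":[0,0,0]},
    {"gripper":1,"linear":[0,0,0],"delta_rot":[0,0,0]},
    {"gripper":1,"linear":[0,0,0],"delta_rot":[0,0,0]},
    {"gripper":1,"linear":[0,0,0],"delta_rot":[0,0,0]}
  ]
}}

```text
time: 8.75
tool_pos: [0.5126, -0.1687, 0.0367]
eef_rot: [0.738, -0.675, 0.001, 0.001]
contact_force: [2.0, -14.4, -2.0]
gripper_width: -0.002
```

```bash
python3 r.py
```

```text
8.75 [ 0.51262 -0.16868  0.03673] [  1.98 -14.35  -2.04] [-5.075 -0.672 -0.027]
```

>>> {"name": "apply_moves", "arguments": {
  "deltas": [
    {"gripper":1,"linear":[0.005,0,0],"delta_rot":[0,0,0]},
    {"gripper":1,"linear":[0.02,0,0],"delta_rot":[0,0,0]},
    {"gripper":1,"linear":[0.025,0,0],"delta_rot":[0,0,0]},
    {"gripper":1,"linear":[0,0,-0.045],"delta_rot":[0,0,0]},
    {"gripper":1,"linear":[0,0,-0.045],"delta_rot":[0,0,0]},
    {"gripper":1,"linear":[0,0,-0.045],"delta_rot":[0,0,0]},
    {"gripper":1,"linear":[0,0,-0.045],"delta_rot":[0,0,0]},
    {"gripper":1,"linear":[0,0,0],"delta_rot":[0,0,0]}
  ]
}}

```text
time: 9.55
tool_pos: [0.5198, -0.2174, 0.2233]
eef_rot: [0.738, -0.674, 0.005, -0.003]
contact_force: [-0.0, -0.2, -0.2]
gripper_width: 0.002
```

```bash
python3 r.py; python3 look.py s5;python3 - <<'E'
from h import *
im,d=capture("top"); cv2.imwrite("pics/t5.png",cv2.resize(im[190:320,200:360],None,fx=4,fy=4,interpolation=cv2.INTER_CUBIC))
E
```

```text
9.55 [ 0.51984 -0.21745  0.22331] [-0.01 -0.16 -0.2 ] [ 0.001 -0.038 -0.027]
9.6 [ 0.51830718 -0.21676572  0.21986539] [-0.09323474  0.14358434 -0.4579555 ] [ 0.07177687  0.01691021 -0.04973765]
```

View pics/s5.png

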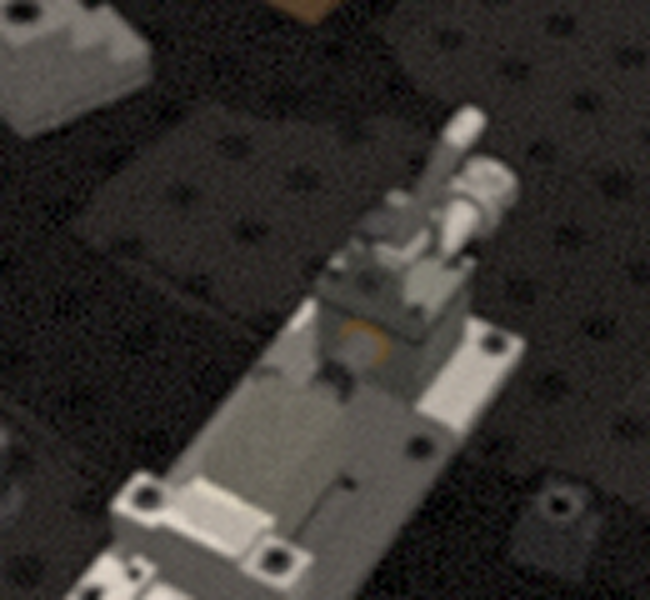

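View pics/t5.png

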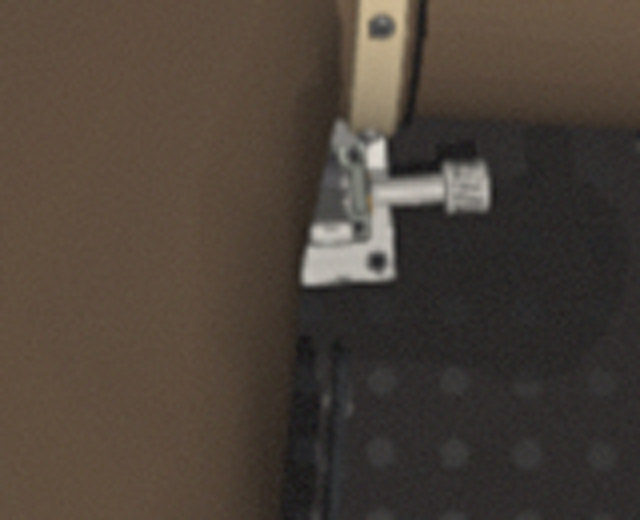

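>>> {"name": "apply_moves", "arguments": {
  "deltas": [
    {"gripper":1,"linear":[0,0,0],"delta_rot":[0,0,-8.2]},
    {"gripper":1,"linear":[0,0,0],"delta_rot":[0,0,-8.2]},
    {"gripper":1,"linear":[0,0,0],"delta_rot":[0,0,-8.2]},
    {"gripper":1,"linear":[0,0,0],"delta_rot":[0,0,-8.2]},
    {"gripper":1,"linear":[0,0,0],"delta_rot":[0,0,-8.2]},
    {"gripper":1,"linear":[0,0,0],"delta_rot":[0,0,-8.2]},
    {"gripper":1,"linear":[0,0,0],"delta_rot":[0,0,-8.2]},
    {"gripper":1,"linear":[0,0,0],"delta_rot":[0,0,-8.2]},
    {"gripper":1,"linear":[0,0,0],"delta_rot":[0,0,-8.2]},
    {"gripper":1,"linear":[0,0,0],"delta_rot":[0,0,-8.2]},
    {"gripper":1,"linear":[0,0,0],"delta_rot":[0,0,-8.0]},
    {"gripper":1,"linear":[-0.0154,-0.0366,0],"delta_rot":[0,0,0]},
    {"gripper":1,"linear":[-0.0154,-0.0366,0],"delta_rot":[0,0,0]},
    {"gripper":1,"linear":[-0.0154,-0.0366,0],"delta_rot":[0,0,0]},
    {"gripper":1,"linear":[-0.0154,-0.0366,0],"delta_rot":[0,0,0]},
    {"gripper":1,"linear":[0,0,0],"delta_rot":[0,0,0]}
  ]
}}

```text
time: 11.25
tool_pos: [0.4395, -0.0737, 0.2151]
eef_rot: [0.999, 0.046, -0.001, -0.0]
contact_force: [0.7, 0.7, 0.9]
gripper_width: 0.003
```

```bash
cat > f.py <<'E'
from h import *
th=np.radians(5.1); ey=np.array([-np.sin(th),np.cos(th)]); ex=np.array([np.cos(th),np.sin(th)])
s=read_state();p=s["tool_pos"];q=s["eef_rot"]
print(s["time"],"hinge-rel XYZ mm",(1000*np.array([(p[:2]-[.499,0])@ex+.002,(p[:2]-[.499,0])@ey+.0715,p[2]-.078])).round(1),"yaw",np.degrees(2*np.arctan2(q[1],q[0])).round(2),"F",s["contact_force"].round(1),s["torque"].round(2))
E
python3 f.py
```

```text
11.25 hinge-rel XYZ mm [-63.8   3.3 137.1] yaw 5.32 F [0.7 0.7 0.9] [-0.02 -0.11  0.  ]
```

>>> {"name": "apply_moves", "arguments": {
  "deltas": [
    {"gripper":1,"linear":[0,0.0033,0.04],"delta_rot":[0,0,0]},
    {"gripper":1,"linear":[0,0,0.035],"delta_rot":[0,0,0]},
    {"gripper":1,"linear":[0,0,0.01],"delta_rot":[0,0,0]},
    {"gripper":1,"linear":[0,0,0],"delta_rot":[0,0,0]}
  ]
}}

```text
time: 11.65
tool_pos: [0.4411, -0.0802, 0.1296]
eef_rot: [0.999, 0.045, -0.002, 0.001]
contact_force: [-0.4, -0.7, 0.1]
gripper_width: 0.001
```

```bash
python3 f.py; python3 look.py s6
```

```text
11.65 hinge-rel XYZ mm [-62.8  -3.2  51.6] yaw 5.12 F [-0.4 -0.7  0.1] [ 0.03 -0.01 -0.06]
11.7 [ 0.44235883 -0.07999542  0.13108566] [-0.96615109  0.43038145  1.09875497] [-0.04569052 -0.09972002  0.05049373]
```

View pics/s6.png

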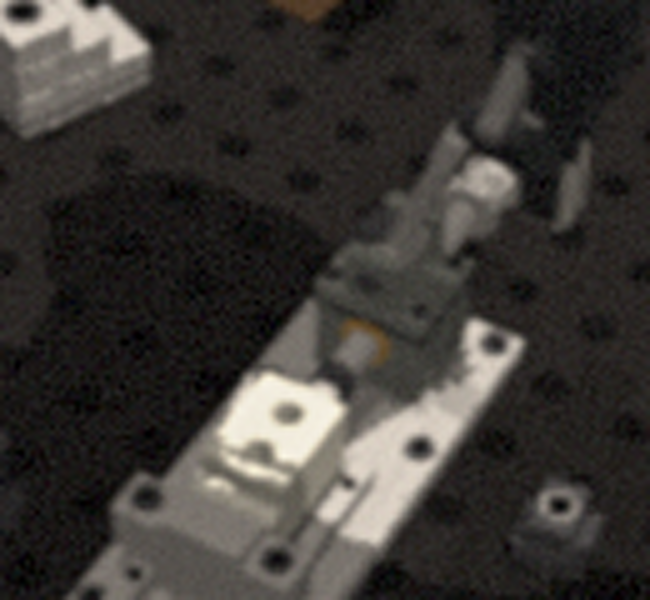

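```bash
python3 - <<'E'
from h import *
p=read_state()["tool_pos"]
for dz in(0,.02,.05,.1):
    for dy in(-.015,0,.015):
        u=w2pix("side",p+[0,dy,dz]);print(dz,dy,((u[:2]-[230,190])*5).round())
im,d=capture("side");cv2.imwrite("pics/s7.png",cv2.resize(im[130:280,240:380],None,fx=4,fy=4,interpolation=cv2.INTER_CUBIC)*1)
im=cv2.imread("pics/s7.png");cv2.imwrite("pics/s7.png",cv2.convertScaleAbs(im,alpha=2))
E
```

```text
0 -0.015 [563. 182.]
0 0 [542. 205.]
0 0.015 [522. 227.]
0.02 -0.015 [567. 145.]
0.02 0 [546. 167.]
0.02 0.015 [525. 190.]
0.05 -0.015 [573.  86.]
0.05 0 [552. 108.]
0.05 0.015 [531. 131.]
0.1 -0.015 [584. -17.]
0.1 0 [562.   5.]
0.1 0.015 [540.  27.]
```

View pics/s7.png

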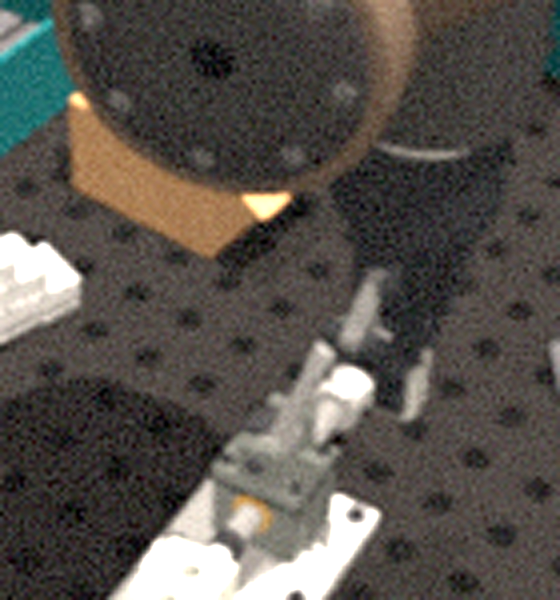

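>>> {"name": "apply_moves", "arguments": {
  "deltas": [
    {"gripper":1,"linear":[0.0077,-0.003,-0.0025],"delta_rot":[0,0,0]},
    {"gripper":1,"linear":[0.0077,0,-0.0025],"delta_rot":[0,0,0]},
    {"gripper":1,"linear":[0.0077,0,-0.0025],"delta_rot":[0,0,0]},
    {"gripper":1,"linear":[0.0077,0,-0.0025],"delta_rot":[0,0,0]},
    {"gripper":1,"linear":[0.0077,0,-0.0025],"delta_rot":[0,0,0]},
    {"gripper":1,"linear":[0.0077,0,-0.0025],"delta_rot":[0,0,0]}
  ]
}}

```text
time: 12.35
tool_pos: [0.4886, -0.0725, 0.1464]
eef_rot: [0.999, 0.045, -0.0, -0.0]
contact_force: [-1.8, 0.7, -0.3]
gripper_width: 0.003
```

```bash
python3 f.py
```

```text
12.35 hinge-rel XYZ mm [-14.8   0.2  68.4] yaw 5.12 F [-1.8  0.7 -0.3] [-0.    0.61 -0.  ]
```

>>> {"name": "apply_moves", "arguments": {
  "deltas": [
    {"gripper":1,"linear":[0.006,0,0],"delta_rot":[0,0,0]},
    {"gripper":1,"linear":[0.006,0,0.0003],"delta_rot":[0,0,0]},
    {"gripper":1,"linear":[0.0058,0,0.0011],"delta_rot":[0,0,0]},
    {"gripper":1,"linear":[0.0058,0,0.0011],"delta_rot":[0,0,0]}
  ]
}}

```text
time: 12.75
tool_pos: [0.5118, -0.0705, 0.1438]
eef_rot: [0.999, 0.045, -0.0, 0.0]
contact_force: [-4.8, -0.9, 3.6]
gripper_width: 0.001
```

```bash
python3 f.py; python3 look.py s8
```

```text
12.75 hinge-rel XYZ mm [ 8.5  0.1 65.8] yaw 5.13 F [-4.8 -0.9  3.6] [-0.28  1.72  0.02]
12.8 [ 0.51252275 -0.07046523  0.14356914] [-1.8808951  -0.56361447  4.79347526] [-0.39885733  1.08749189  0.07315268]
```

View pics/s8.png

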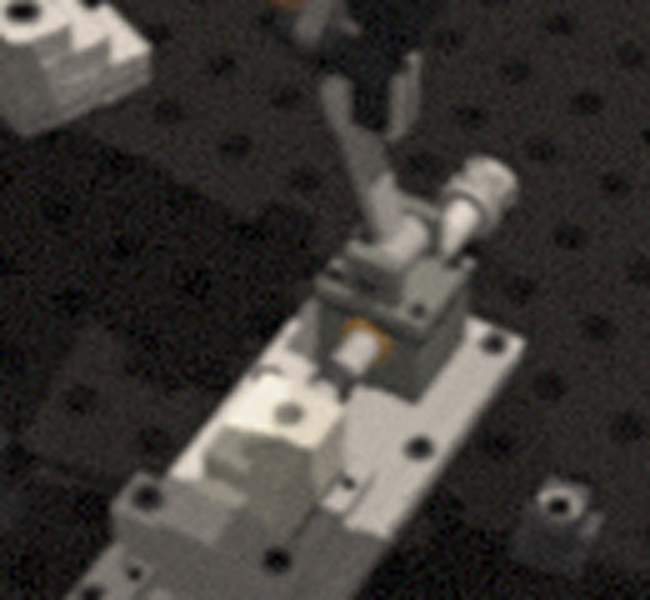

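>>> {"name": "apply_moves", "arguments": {
  "deltas": [
    {"gripper":1,"linear":[0.0055,0,0.0021],"delta_rot":[0,0,0]},
    {"gripper":1,"linear":[0.0055,0,0.0022],"delta_rot":[0,0,0]},
    {"gripper":1,"linear":[0.0051,0,0.003],"delta_rot":[0,0,0]},
    {"gripper":1,"linear":[0.0051,0,0.0031],"delta_rot":[0,0,0]},
    {"gripper":1,"linear":[0.0045,0,0.0039],"delta_rot":[0,0,0]},
    {"gripper":1,"linear":[0.0044,0,0.0039],"delta_rot":[0,0,0]}
  ]
}}

```text
time: 13.4
tool_pos: [0.5428, -0.0679, 0.1263]
eef_rot: [0.999, 0.045, 0.001, 0.0]
contact_force: [-3.0, -1.3, 7.0]
gripper_width: -0.002
```

```bash
python3 f.py
```

```text
13.4 hinge-rel XYZ mm [39.6 -0.  48.3] yaw 5.15 F [-3.  -1.3  7. ] [-0.67  0.95  0.01]
```

>>> {"name": "apply_moves", "arguments": {
  "deltas": [
    {"gripper":1,"linear":[0.0037,0,0.0046],"delta_rot":[0,0,0]},
    {"gripper":1,"linear":[0.0037,0,0.0047],"delta_rot":[0,0,0]},
    {"gripper":1,"linear":[0.0029,0,0.0052],"delta_rot":[0,0,0]},
    {"gripper":1,"linear":[0.0029,0,0.0052],"delta_rot":[0,0,0]}
  ]
}}

```text
time: 13.8
tool_pos: [0.5564, -0.0664, 0.1062]
eef_rot: [0.999, 0.045, 0.001, 0.0]
contact_force: [-0.3, -0.6, 3.1]
gripper_width: 0.005
```

```bash
python3 f.py
```

```text
13.8 hinge-rel XYZ mm [53.3  0.2 28.2] yaw 5.15 F [-0.3 -0.6  3.1] [-0.35 -0.23 -0.03]
```

>>> {"name": "apply_moves", "arguments": {
  "deltas": [
    {"gripper":1,"linear":[0.0019,0,0.0056],"delta_rot":[0,0,0]},
    {"gripper":1,"linear":[0.0019,0,0.0057],"delta_rot":[0,0,0]},
    {"gripper":1,"linear":[0,0,0],"delta_rot":[0,0,0]}
  ]
}}

```text
time: 14.1
tool_pos: [0.5578, -0.0661, 0.0931]
eef_rot: [0.999, 0.045, -0.001, -0.0]
contact_force: [0.1, 0.7, -0.3]
gripper_width: 0.001
```

```bash
python3 f.py; python3 look.py s9
```

```text
14.1 hinge-rel XYZ mm [54.7  0.4 15.1] yaw 5.11 F [ 0.1  0.7 -0.3] [-0.04  0.01  0.01]
14.15 [ 0.55793229 -0.06613717  0.09363848] [-0.72002188  0.14900346  0.1147095 ] [-0.00805613 -0.05792745 -0.01167182]
```

View pics/s9.png

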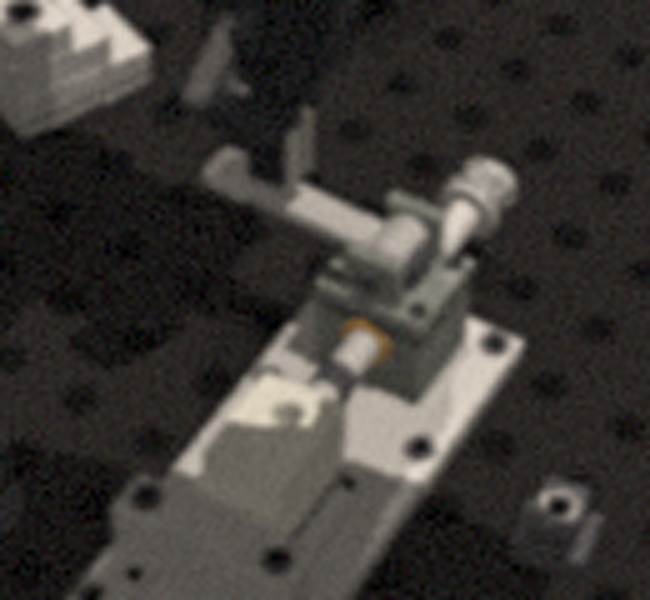

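>>> {"name": "apply_moves", "arguments": {
  "deltas": [
    {"gripper":1,"linear":[0,0,0.003],"delta_rot":[0,0,0]},
    {"gripper":1,"linear":[0,0,0.002],"delta_rot":[0,0,0]},
    {"gripper":1,"linear":[0,0,0.001],"delta_rot":[0,0,0]}
  ]
}}

```text
time: 14.45
tool_pos: [0.5584, -0.0662, 0.0884]
eef_rot: [0.999, 0.045, -0.0, -0.0]
contact_force: [-0.5, 0.5, -0.1]
gripper_width: 0.003
```

```bash
python3 f.py
```

```text
14.45 hinge-rel XYZ mm [55.3  0.3 10.4] yaw 5.13 F [-0.5  0.5 -0.1] [-0.    0.03  0.  ]
```

>>> {"name": "apply_moves", "arguments": {
  "deltas": [
    {"gripper":1,"linear":[0,0,0.001],"delta_rot":[0,0,0]},
    {"gripper":1,"linear":[0,0,0.001],"delta_rot":[0,0,0]}
  ]
}}

```text
time: 14.65
tool_pos: [0.5586, -0.0661, 0.0866]
eef_rot: [0.999, 0.045, 0.0, -0.0]
contact_force: [-0.1, -0.2, -1.2]
gripper_width: -0.0
```

```bash
python3 f.py
```

```text
14.65 hinge-rel XYZ mm [55.5  0.3  8.6] yaw 5.14 F [-0.1 -0.2 -1.2] [-0.05  0.02  0.08]
```

>>> {"name": "apply_moves", "arguments": {
  "deltas": [
    {"gripper":1,"linear":[0,0,0.001],"delta_rot":[0,0,0]},
    {"gripper":1,"linear":[0,0,0.001],"delta_rot":[0,0,0]}
  ]
}}

```text
time: 14.85
tool_pos: [0.5588, -0.0663, 0.0857]
eef_rot: [0.999, 0.045, 0.0, 0.0]
contact_force: [-5.9, 1.7, 17.8]
gripper_width: -0.001
```

```bash
python3 f.py
```

```text
14.85 hinge-rel XYZ mm [55.6  0.2  7.7] yaw 5.16 F [-5.9  1.7 17.8] [0.78 2.35 0.03]
```

>>> {"name": "apply_moves", "arguments": {
  "deltas": [
    {"gripper":1,"linear":[0,0,-0.005],"delta_rot":[0,0,0]},
    {"gripper":1,"linear":[0.01,0,-0.04],"delta_rot":[0,0,0]},
    {"gripper":1,"linear":[0.02,0,-0.045],"delta_rot":[0,0,0]},
    {"gripper":1,"linear":[0.02,0,-0.045],"delta_rot":[0,0,0]},
    {"gripper":1,"linear":[0.02,0.03,-0.02],"delta_rot":[0,0,0]},
    {"gripper":1,"linear":[0,0.045,0],"delta_rot":[0,0,0]},
    {"gripper":1,"linear":[0,0.045,0],"delta_rot":[0,0,0]},
    {"gripper":1,"linear":[0,0.045,0],"delta_rot":[0,0,0]},
    {"gripper":1,"linear":[0,0,0],"delta_rot":[0,0,0]},
    {"gripper":1,"linear":[0,0,0],"delta_rot":[0,0,0]},
    {"gripper":1,"linear":[0,0,0],"delta_rot":[0,0,0]}
  ]
}}

```text
time: 15.95
tool_pos: [0.643, -0.2238, 0.2395]
eef_rot: [0.999, 0.045, -0.0, -0.0]
contact_force: [0.1, 0.0, -0.3]
gripper_width: -0.002
```

```bash
python3 f.py; python3 look.py s10; python3 - <<'E'
from h import *
np.set_printoptions(precision=1,suppress=True,linewidth=150)
im,d=capture("side")
th=np.radians(5.1); ey=np.array([-np.sin(th),np.cos(th)]); ex=np.array([np.cos(th),np.sin(th)])
def Qf(d):
    P=cloud("side",d);return np.stack([(P[...,:2]-[.499,0])@ex+.002,(P[...,:2]-[.499,0])@ey+.07,P[...,2]-.004],-1)*1000
for nm,dd in(("before",np.load("pics/side0.npy")),("now",d)):
    Q=Qf(dd);m=(dd>0)&(abs(Q[...,1])<14)&(Q[...,2]>70)&(Q[...,0]>40)&(Q[...,0]<90)&(Q[...,2]<120)
    print(nm,"lever zone",m.sum(),Q[m].mean(0) if m.any() else "")
    if m.sum()>10: print("slope deg",np.degrees(np.arctan(np.polyfit(Q[m][:,0],Q[m][:,2],1)[0])),"X max",Q[m][:,0].max())
    k=(dd>0)&(abs(Q[...,0])<20)&(Q[...,1]<-70)&(Q[...,1]>-130)&(Q[...,2]>30)&(Q[...,2]<60);print("knob Ymin",np.percentile(Q[k][:,1],2) if k.any() else "")
E
```

```text
15.95 hinge-rel XYZ mm [ 125.5 -164.2  161.5] yaw 5.14 F [ 0.1  0.  -0.3] [ 0.01 -0.03 -0.02]
16.0 [ 0.64307905 -0.22332373  0.23970867] [-0.46703381 -0.23692129 -0.78548766] [-0.01646301 -0.06278837 -0.05025233]
before lever zone 0 
knob Ymin -120.10412287739341
now lever zone 181 [64.3  0.4 80.7]
slope deg 4.189197805402198 X max 87.52266561890127
knob Ymin -87.7580795032656
```

View pics/s10.png

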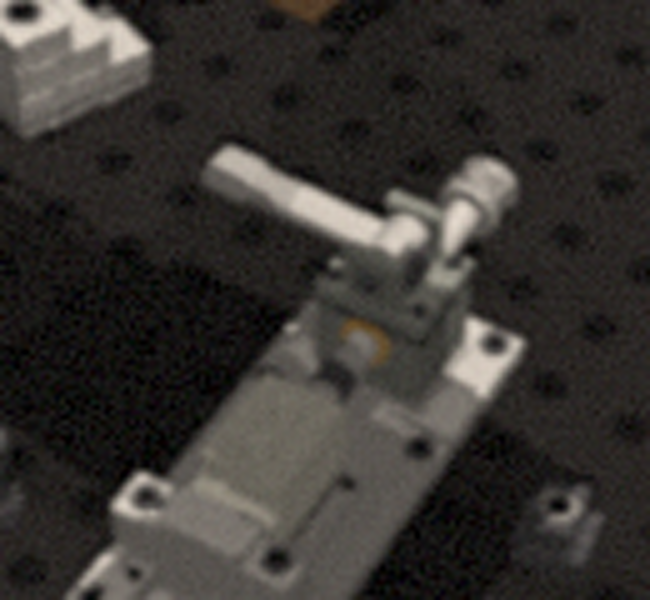

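```bash
python3 -c "
from workcell import *
print(finish_job()); print(read_state()['time'])"
```

```text
the job is handed in; nothing more can be done
None
the job is handed in; nothing more can be done
```

The jaw is pushed home against the fence, the rod is locked by the lever, and the job was handed in at about 16 s of the 53 s allowed. No verdict was reported.

- **Rod:** I pushed the knob with the closed fingers and felt three stages. The drag was about 10 N, the jaw added about 1 N as it slid, and the force rose clearly when the jaw met the fence. I stopped about 2.7 mm into the nose's travel, where I estimate it presses with about 5.2 N. I held there for 0.4 s and backed off.
- **Lever:** I swung it over centre with the fingertips until it snapped over. A press at the end met a hard stop at about 18 N.
- **Last checks:** The depth image shows the handle at about 4° above level, against 3° expected. In the pictures the jaw sits at the fence and the knob looks unmoved since the push. The arm was clear of everything.
- **Not checked:** I have no direct reading of the nose force after locking; it rests on the knob not having moved. I did not measure the bystanders again at the end. The arm stayed clear of them by plan.
- **Disagreements:**
  - The two cameras disagreed by about 3 mm along the rod, so I went by touch for the fence.
  - The force while the rod stood still was about 1 N lower than while it moved, as its friction would explain.

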